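# Seat and proof-pull the stop pin of a router jig

## Robot

A 6-joint arm with a two-finger parallel gripper is mounted at the origin on the work surface. World frame = base frame: x ahead of the robot, y to its left, z up, the work surface at z = 0. Lengths are in m, angles in rad, forces in N, time in s.
With the tool pointing down it reaches from about 0.375 to 0.925 m from the base axis. Payload 5.7 kg.
Tool frame: the origin (TCP) lies midway between the tips of the shut fingers; the grasp point (between the pads) lies 19 mm behind it; y points along the fingers, z is the direction in which the jaws open and shut, and the axes are right-handed (so a half turn about y gives the same grasp; the last joint's range is limited). The gripper opens to 85 mm and grips with 20 to 120 N. Pads are 22 mm wide; open, the fingers measure 114 mm over their backs; the gripper's body (76 mm by 85 mm) begins 54 mm behind the grasp point. The pads swing forward as they close: fully open they stand 13 mm farther back than shut.
Start: joints at [1.228, 0.359, 1.51, -0, 1.272, -0.115], TCP at [0.135, 0.584, 0.231] pointing down, gripper open.
Joint ranges: [-2.97, 2.97], [-1.01, 2.36], [0.21, 2.38], [-0.96, 4.11], [0.2, 2.71], [-2.98, 2.98]. Speed limits (rad/s): [2.39, 2.39, 3.14, 3.14, 3.14, 3.14].

## Interface

Orientations are given as a 3x3 rotation matrix whose columns are the frame's x, y, z axes.
In Python, from workcell import * gives the robot as it stands. The module is installed in compiled form; this text tells all that it offers.
- The arm moves only by the tool step_arm, never from a script. Its argument "motion" is a list of rows, each a list of 7 numbers: the shift along the tool's x, y, z in units of 25 cm (1.0 is 25 cm), then the turn, a rotation vector about the tool's x, y, z in units of 90 degrees (1.0 is 90 degrees), then the opening, from 0 (shut) to 1 (fully open). In form: [[dx, dy, dz, rx, ry, rz, claw], ...]. A call has 1 to 12 rows; each row is the pose to reach, as a shift and turn from the pose measured when the call began, along the tool's axes at that moment; what a row does not reach only later rows make up. A row lasts 1/10 s, in which the tool goes at most 50 mm and 8.59 degrees, less where a joint would pass 70% of its speed; a pose out of reach is approached as far as the arm can. A call with a number of a shift or a turn outside -1 to 1 is refused whole. A call with a gripper value outside its range is refused whole. The fingers move at their own pace and stop on an object; the grip force is fixed at half the most. Time passes only in rows, so rows that repeat a pose let the fingers close. It gives the time, the measured TCP pose, the force and the opening at its end, in the units of the state.
- state(): the state, without advancing time (a new reading comes with each control period).
- grab_frame(name): name is "scene" or "top" or "wrist"; returns (picture, depth): 400x640x3 uint8, red, green, blue; 400x640 float32, m along the optical axis (not along the pixel's ray), 0 where there is no reading.
- camera_info(name): a dict with "fx", "fy", "cx", "cy" (pixels), "R" (3x3) and "t" (3): a world point X has camera coordinates R X + t. Camera axes: x right, y down, z forward; pixel columns grow to the right and rows downward; lengths in m; the calibration is good to about 2 mm. A picture is of the moment at which its call begins: read the wrist's pose just before it. camera_info takes no time and is no camera call; for the wrist camera it gives the pose at the moment of the call.
- hand_in(): hands the job in, once; it reports no verdict.
The state is a dict: "time_s": time; "joint_pos": joint angles; "joint_velocities": joint speeds; "tau": joint torques, N m; "tool_pos": TCP position; "ee_rot": TCP orientation; "force": force on the tool from outside, world axes, zero at the start; "wrist_torque": the same for the moment, N m; "opening": finger opening in m.
Only numpy, scipy, OpenCV 4.12 (cv2) and the standard library are available. Lean on these libraries where they do the work, as an engineer would, in place of code of your own. Each camera call takes 0.05 s, during which the arm holds its last target. There are 200 camera calls.

## Task

On the blue test stand, press the red-capped stop pin fully home into the plywood router jig without pushing the dial into its red push zone, and leave the things around it alone. Then grip the wooden collar on the pin and pull it straight up against the cap with slowly rising force until the dial's pointer stands in the green zone, hold it there for about half a second without ever reaching the red pull zone beyond, and ease off and let go, leaving the pin fully home.

Things in the scene. Friction and masses are not known exactly. Their poses are not given: they have to be found in the camera images.
- stand: Push-pull test stand fixed to the bench: blue base plate 160 (x) x 280 (y) x 16 mm, y from -120 to +160 mm; origin on the bench under the middle of its x extent, z up. The stop pin stands over (0, -40 mm). The round dial lies face up over (0, +95 mm), 96 mm across, 47 mm high, lower than the jig.
- jig_top (a point): Where the pin's axis meets the top of the plywood jig board (120 x 128 x 18 mm, centred there, axes as the stand's), 62 mm above the bench unloaded. The board is fixed to a sprung bed that yields 1 mm for every 10 N on the pin, down when pushed and up when pulled, at most 5 mm each way.
- stop_pin (a joint): How far the stop pin stands out of its hole (m): 0 = fully home, shoulder flat on the jig board; starts 5 to 9 mm out; home means within 1.5 mm. A tight press fit, it moves only vertically and stays where left. It slides either way at about 16 N: a harder push drives it down until it bottoms on the board, a harder pull drags it out.
- pin_cap (a point): Centre of the top of the pin's red cap (18 mm across, 8 mm tall), where it is pressed; 102 mm above the bench when home and unloaded. Below it come a 12 mm steel neck with the wooden collar on it, a brass shoulder 24 mm across and 4 mm thick that lands on the jig board, and the brass shank in the hole.
- collar_mid (a point): Centre of the beech collar round the pin's neck, the part to grip: a block 40 mm along the stand's x, 26 mm along its y, 20 mm tall, sides upright and free all round. It slides up and down the neck with some drag (1.5 N) by up to 8 mm between shoulder and cap, stays where left and starts anywhere between; only once it is up against the cap does a pull on it load the pin.
- pointer (a joint): Dial pointer (black needle on a white face), rad, clockwise seen from above: 0 with no load (needle along the stand's +x). It shows the vertical force on the pin: +0.07 rad per N of upward pull, -0.07 rad per N of downward push. Green zone +0.56 to +0.91 (8 to 13 N pull); red pull zone from +0.98 (14 N); red push zone below -2.17 (31 N).
- dial (a point): Centre of the dial face, where the needle turns; axes as the stand's.
- offcuts: Open cardboard box of wood offcuts, 180 x 150 mm, up to 75 mm high, fixed to the bench; origin under its centre. Bystander.
- brush: Dusting brush with blue handle lying flat on the bench, loose, about 200 mm long along its x. Bystander.
- glue: Yellow glue bottle with an orange cap, 56 mm across, 150 mm tall, standing loose; origin under its centre. Bystander.
- lap_rail: Short pale rail with a half-lap step, 130 x 45 x 30 mm, lying loose; origin under its centre. Bystander.

How it is judged:
On the way, in this order (a step that is already met when the one before it is completed fails the run):
1. the pin is pressed fully home (within 1.5 mm) (value of joint stop_pin below 0.0015 m), for 0.2 s.
2. the pin, still home, is pulled by the fingers so that the pointer stays in the green zone (8 to 13 N, with a margin of 0.5 N) for 0.4 s (value of joint pointer between 0.525 and 0.945 rad and value of joint stop_pin below 0.0015 m and contact force between the fingers and stop_pin above 3 N), for 0.4 s.
At the end, for the whole second after the job is handed in: The pin has been pulled in the green zone after being pressed home, is still home within 1.5 mm, is released with the pointer back within 0.15 rad of zero, and the glue bottle stands upright and the brush and rail lie still (value of joint stop_pin below 0.0015 m and value of joint pointer between -0.15 and 0.15 rad and linear speed of each of brush, glue, lap_rail below 0.02 m/s and angle between glue's own z axis and vertical below 0.15 rad); the robot touches nothing.
It fails at once if the pointer goes into the red pull zone (over 14 N) (value of joint pointer above 1 rad).
It fails at once if the pointer goes into the red push zone (over 31 N, with a margin of 1 N) (value of joint pointer below -2.24 rad).
It fails at once if brush, glue bottle or rail moved by more than 30 mm, or the offcuts are pushed on with more than 5 N (distance of any of brush, glue, lap_rail from where it was at the start of the episode above 0.03 m or contact force between any of the arm, the fingers and offcuts above 5 N).
It also fails if it takes over 61 s, if anything falls off the work surface, if the arm or the gripper's body presses on something with over 40 N, if the wrist force passes 120 N, or if a joint passes its speed limit or range.

## Working session

There is one attempt and no reset: what is moved stays moved. The work goes in short steps, Python scripts to look and compute and a tool call to move; the robot and the scene stay as the last step left them, time stands still between calls to the robot, and variables do not carry over. Pictures are saved under pics/ and viewed, about 8 in all and at most 12, crops included, and the job is handed in when it is done.

Besides the shell and the picture viewer there is one more tool, called after "Call:" in YAML: its name, and indented under it one key for each argument. step_arm: Moves the arm, as the interface text tells. Its arguments: {"type":"object","properties":{"motion":{"type":"array","items":{"type":"array","items":{"type":"number","minimum":-1,"maximum":1}}}},"required":["motion"]}

```bash
mkdir -p pics
python3 - <<'E'
from workcell import *
import cv2,numpy as np
s=state();print({k:np.round(v,3).tolist() for k,v in s.items()})
for n in("scene","top"):
    p,d=grab_frame(n);cv2.imwrite(f"pics/{n}0.png",p[:,:,::-1]);np.save(f"{n}0.npy",d)
    print(n,camera_info(n))
E
```

```text
{'time_s': 0.0, 'joint_pos': [1.228, 0.36, 1.511, -0.0, 1.272, -0.115], 'joint_velocities': [-0.0, -0.001, -0.002, -0.002, -0.0, 0.0], 'tau': [0.003, -52.763, -27.862, 0.0, 0.013, 0.0], 'tool_pos': [0.135, 0.584, 0.23], 'ee_rot': [[0.974, -0.001, 0.226], [-0.226, -0.002, 0.974], [-0.0, -1.0, -0.002]], 'force': [-0.1, -0.076, -0.207], 'wrist_torque': [-0.04, 0.019, -0.013], 'opening': 0.085}
scene {'fx': 465.75026444139354, 'fy': 465.75026444139354, 'cx': 317.96286871267944, 'cy': 199.19041705522375, 'R': array([[ 0.80998399,  0.58632754, -0.012081  ],
       [ 0.49281677, -0.69168098, -0.52792902],
       [-0.31789552,  0.42166034, -0.84920257]]), 't': array([-0.53400138, -0.28546245,  1.87040283])}
top {'fx': 505.40343992823824, 'fy': 505.40343992823824, 'cx': 313.52322849991714, 'cy': 198.9206647688474, 'R': array([[ 0.00307583, -0.99997368,  0.00657067],
       [-0.98159917, -0.00427372, -0.19090523],
       [ 0.19092829, -0.00586257, -0.98158648]]), 't': array([-0.01024476,  0.65020109,  1.6643887 ])}
```

View pics/top0.png

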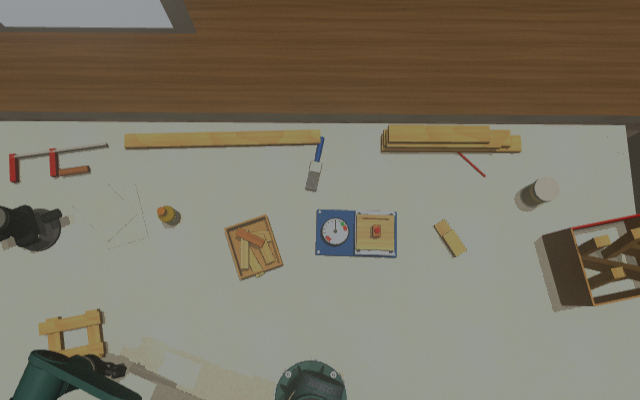

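View pics/scene0.png

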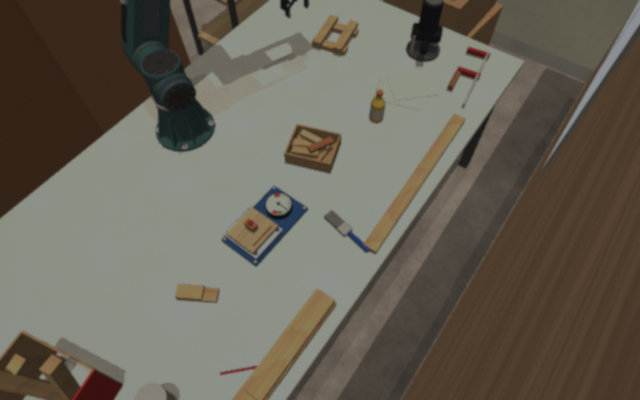

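Top view: stand with dial at (335,232), red cap at about (377,231), needle up (+x), so stand yaw is near 0. Scene view: cap at about (250,224). The bystanders are well clear: box (254,247), rail (450,238), brush (317,165).

```bash
cat > h.py <<'E'
from workcell import *
import cv2,numpy as np
def back(c,u,v,d):
    return c["R"].T@(np.array([(u-c["cx"])/c["fx"]*d,(v-c["cy"])/c["fy"]*d,d])-c["t"])
def rays(c,u,v):
    C=-c["R"].T@c["t"]; r=c["R"].T@np.array([(u-c["cx"])/c["fx"],(v-c["cy"])/c["fy"],1]); return C,r/np.linalg.norm(r)
def tri(obs):
    A=0;b=0
    for c,u,v in obs:
        C,r=rays(c,u,v);P=np.eye(3)-np.outer(r,r);A=A+P;b=b+P@C
    X=np.linalg.solve(A,b)
    return X,[np.linalg.norm((np.eye(3)-np.outer(r,r))@(X-C)) for C,r in (rays(*o) for o in obs)]
def proj(c,X):
    p=c["R"]@X+c["t"];return c["fx"]*p[0]/p[2]+c["cx"],c["fy"]*p[1]/p[2]+c["cy"]
def red(p,box):
    x0,y0,x1,y1=box;q=p[y0:y1,x0:x1]
    h=cv2.cvtColor(q,cv2.COLOR_RGB2HSV);m=(((h[...,0]<7)|(h[...,0]>172))&(h[...,1]>150)&(h[...,2]>60)).astype(np.uint8)
    n,l,st,ce=cv2.connectedComponentsWithStats(m)
    return [(ce[i]+[x0,y0],st[i]) for i in np.argsort(-st[1:,4])[:4]+1] if n>1 else []
E
python3 - <<'E'
from h import *
obs=[]
for n,box in(("top",(355,212,398,255)),("scene",(235,208,265,240))):
    p=cv2.imread(f"pics/{n}0.png")[:,:,::-1].copy();d=np.load(n+"0.npy");c=camera_info(n)
    r=red(p,box);print(n,r)
    u,v=r[0][0];obs.append((c,u,v));print(back(c,u,v,d[int(v+.5),int(u+.5)]))
print(tri(obs))
# stand yaw from blue in top
p=cv2.imread("pics/top0.png");h=cv2.cvtColor(p,cv2.COLOR_BGR2HSV)
m=((h[...,0]>100)&(h[...,0]<125)&(h[...,1]>130)).astype(np.uint8);m[:, :305]=0;m[:200]=0;m[270:]=0;m[:,405:]=0
pts=cv2.findNonZero(m);r=cv2.minAreaRect(pts);print(r)
c=camera_info("top")
for u,v in cv2.boxPoints(r):
    C,q=rays(c,u,v);t=(0.016-C[2])/q[2];print(C+t*q)
E
```

```text
top [(array([376.95238095, 229.80952381]), array([20, 16,  5,  5, 21], dtype=int32))]
[ 0.53824279 -0.2159602   0.11232155]
scene [(array([249.75, 222.25]), array([13, 12,  5,  5, 20], dtype=int32))]
[ 0.54200911 -0.21514221  0.10470791]
(array([ 0.54039534, -0.21590763,  0.1033885 ]), [np.float64(0.0015721359994470235), np.float64(0.0015721359994470185)])Traceback (most recent call last):
  File "<stdin>", line 11, in <module>
cv2.error: OpenCV(4.12.0) /io/opencv/modules/imgproc/src/convhull.cpp:143: error: (-215:Assertion failed) total >= 0 && (depth == CV_32F || depth == CV_32S) in function 'convexHull'
```

Call:
step_arm:
  motion:
    - [0.2, -0.1, -0.05, 0, -0.05, 0, 1]
    - [0.4, -0.2, -0.1, 0, -0.1, 0, 1]
    - [0.6, -0.2, -0.15, 0, -0.145, 0, 1]
    - [0.8, -0.2, -0.2, 0, -0.145, 0, 1]
    - [0.854, -0.2, -0.229, 0, -0.145, 0, 1]
    - [0.854, -0.2, -0.229, 0, -0.145, 0, 1]

```text
time_s: 0.7
tool_pos: [0.3338, 0.4777, 0.2803]
ee_rot: [[1.0, 0.001, 0.004], [-0.004, -0.003, 1.0], [0.001, -1.0, -0.003]]
force: [-0.0, -0.6, 0.3]
opening: 0.0853
```

Call:
step_arm:
  motion:
    - [0.12, 0, -0.16, 0, 0, 0, 1]
    - [0.24, 0, -0.33, 0, 0, 0, 1]
    - [0.36, 0, -0.5, 0, 0, 0, 1]
    - [0.48, 0, -0.66, 0, 0, 0, 1]
    - [0.58, 0, -0.83, 0, 0, 0, 1]
    - [0.66, 0, -0.99, 0, 0, 0, 1]
    - [0.66, 0, -0.99, 0, 0, 0, 1]

```text
time_s: 1.4
tool_pos: [0.4998, 0.2252, 0.2807]
ee_rot: [[1.0, 0.001, 0.009], [-0.009, -0.005, 1.0], [0.001, -1.0, -0.005]]
force: [0.3, 1.5, 0.8]
opening: 0.0853
```

Call:
step_arm:
  motion:
    - [0.04, 0, -0.18, 0, 0, 0, 1]
    - [0.06, 0, -0.36, 0, 0, 0, 1]
    - [0.08, 0, -0.54, 0, 0, 0, 1]
    - [0.1, 0, -0.72, 0, 0, 0, 1]
    - [0.12, 0, -0.88, 0, 0, 0, 1]
    - [0.13, 0, -0.98, 0, 0, 0, 1]
    - [0.13, 0, -0.98, 0, 0, 0, 1]

```text
time_s: 2.1
tool_pos: [0.5301, -0.0217, 0.2818]
ee_rot: [[1.0, 0.001, 0.012], [-0.012, -0.006, 1.0], [0.001, -1.0, -0.006]]
force: [-0.8, 0.4, 0.4]
opening: 0.0852
```

Run:
```python
from h import *
s=state();R=s["ee_rot"];c=camera_info("wrist")
C=-c["R"].T@c["t"];print(s["tool_pos"],"cam in tool",R.T@(C-s["tool_pos"]),"axes in tool\n",(R.T@c["R"].T).round(3),c["fx"])
```

```text
[ 0.53008504 -0.0217098   0.28176064] cam in tool [-0.07299203 -0.14329049  0.0005226 ] axes in tool
 [[-0.     0.957  0.289]
 [-0.    -0.289  0.957]
 [ 1.     0.     0.   ]] 305.0675653207672
```

Call:
step_arm:
  motion:
    - [0.02, 0.06, -0.18, 0, 0, 0, 1]
    - [0.04, 0.12, -0.36, 0, 0, 0, 1]
    - [0.04, 0.18, -0.5, 0, 0, 0, 1]
    - [0.04, 0.24, -0.58, 0, 0, 0, 1]
    - [0.04, 0.28, -0.6, 0, 0, 0, 1]
    - [0.04, 0.28, -0.6, 0, 0, 0, 1]

```text
time_s: 2.7
tool_pos: [0.5374, -0.1704, 0.2109]
ee_rot: [[1.0, -0.002, 0.012], [-0.012, -0.003, 1.0], [-0.002, -1.0, -0.003]]
force: [-0.9, -0.4, -0.6]
opening: 0.0852
```

```bash
cat >> h.py <<'E'
def shot(name):
    c=camera_info("wrist");s=state();p,d=grab_frame("wrist")
    cv2.imwrite(f"pics/{name}.png",p[:,:,::-1]);np.savez(name,d=d,R=c["R"],t=c["t"],k=[c["fx"],c["fy"],c["cx"],c["cy"]],tp=s["tool_pos"]);return p,d,c
def load(name):
    z=np.load(name+".npz");c=dict(zip(("fx","fy","cx","cy"),z["k"]));c["R"]=z["R"];c["t"]=z["t"];return cv2.imread(f"pics/{name}.png")[:,:,::-1].copy(),z["d"],c
E
python3 -c "
from h import *
p,d,c=shot('w1');print(red(p,(0,0,640,400)))"
```

```text
[(array([260.99441341, 201.04469274]), array([251, 191,  21,  21, 358], dtype=int32)), (array([ 16.05699482, 344.29533679]), array([  0, 332,  34,  25, 193], dtype=int32)), (array([426.38728324, 161.79768786]), array([418, 153,  18,  18, 173], dtype=int32)), (array([368.52380952, 196.72108844]), array([363, 190,  13,  16, 147], dtype=int32))]
```

Call:
step_arm:
  motion:
    - [0, 0, -0.2, 0, 0, 0, 1]
    - [0, 0, -0.36, 0, 0, 0, 1]
    - [0, 0, -0.36, 0, 0, 0, 1]

```text
time_s: 3.05
tool_pos: [0.5385, -0.2629, 0.2136]
ee_rot: [[1.0, 0.002, 0.013], [-0.013, -0.007, 1.0], [0.002, -1.0, -0.007]]
force: [0.1, 0.6, -0.0]
opening: 0.0852
```

```bash
python3 -c "
from h import *
p,d,c=shot('w2');print(red(p,(0,0,640,400)))"
```

```text
[(array([370.83381924, 196.87463557]), array([361, 187,  21,  21, 343], dtype=int32)), (array([518.65662651, 158.34337349]), array([510, 150,  18,  17, 166], dtype=int32)), (array([457.72108844, 193.34693878]), array([452, 186,  13,  16, 147], dtype=int32)), (array([136.5  , 373.375]), array([132, 372,  10,   4,  32], dtype=int32))]
```

View pics/w2.png

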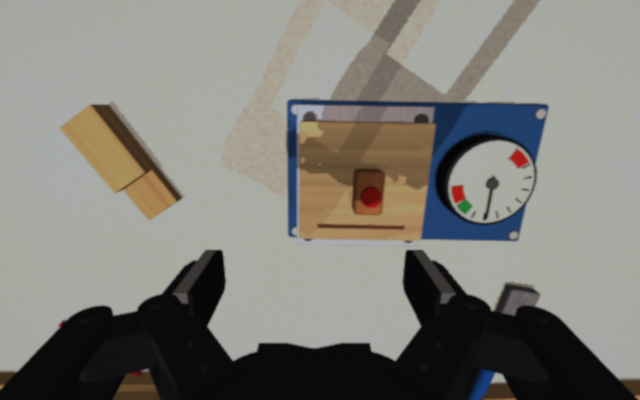

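View pics/w1.png

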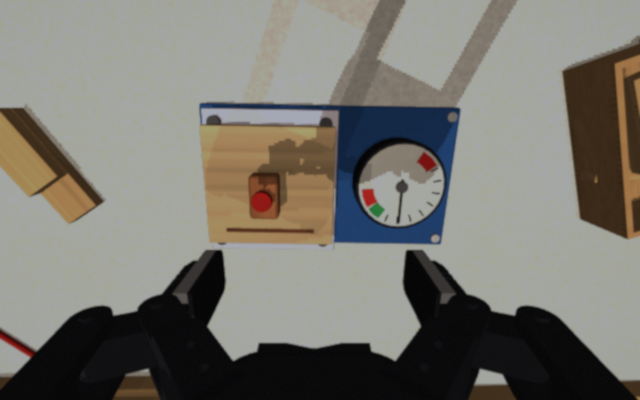

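w2: cap at (371,197), collar around (368,192), dial centre (492,183), needle straight down (+x); w1: cap (261,201), dial (402,187). The stand edges look about square to the tool.

Run:
```python
from h import *
W={n:load(n) for n in("w1","w2")}
for n,(p,d,c) in W.items():
    (ce,st)=red(p,(0,0,640,400))[0]
    x,y,w,h=st[:4]
    vv,uu=np.mgrid[y-40:y+h+40,x-30:x+w+30];vv=vv.ravel();uu=uu.ravel()
    X=np.array([back(c,u,v,d[v,u]) for u,v in zip(uu,vv)])
    near=np.linalg.norm(X[:,:2]-[.54,-.216],axis=1)<.05
    z=X[near,2];hz=np.histogram(z,bins=np.arange(.05,.12,.002));print(n,list(zip(hz[1].round(3),hz[0])))
    hs=cv2.cvtColor(p,cv2.COLOR_RGB2HSV)[vv,uu]
    top=X[:,2]>np.percentile(z,99.9)-.006
    print("top z",np.median(X[top,2]),"n",top.sum(),"mid",(X[top].min(0)+X[top].max(0))/2,"ext",np.ptp(X[top],axis=0))
    col=(X[:,2]>.075)&near&~top
    print("collar ext",X[col].min(0),X[col].max(0))
    # stand yaw: blue
    H=cv2.cvtColor(p,cv2.COLOR_RGB2HSV);m=((H[...,0]>100)&(H[...,0]<125)&(H[...,1]>150)).astype(np.uint8);m[260:]=0
    r=cv2.minAreaRect(cv2.findNonZero(m));B=np.array([[*back(c,u,v,1)] for u,v in cv2.boxPoints(r)])
    C=-c["R"].T@c["t"];P=np.array([C+(b-C)*(.016-C[2])/(b-C)[2] for b in B]);print("corners",P[:,:2].round(4).tolist())
    # jig board edges by depth
obs=[(c,*(np.array(red(p,(0,0,640,400))[0][0])+[0,0.7])) for p,d,c in W.values()]
print(tri(obs))
```

```text
w1 [(np.float64(0.05), np.int64(0)), (np.float64(0.052), np.int64(0)), (np.float64(0.054), np.int64(0)), (np.float64(0.056), np.int64(0)), (np.float64(0.058), np.int64(0)), (np.float64(0.06), np.int64(579)), (np.float64(0.062), np.int64(3874)), (np.float64(0.064), np.int64(188)), (np.float64(0.066), np.int64(0)), (np.float64(0.068), np.int64(0)), (np.float64(0.07), np.int64(0)), (np.float64(0.072), np.int64(0)), (np.float64(0.074), np.int64(0)), (np.float64(0.076), np.int64(0)), (np.float64(0.078), np.int64(0)), (np.float64(0.08), np.int64(11)), (np.float64(0.082), np.int64(22)), (np.float64(0.084), np.int64(31)), (np.float64(0.086), np.int64(15)), (np.float64(0.088), np.int64(19)), (np.float64(0.09), np.int64(29)), (np.float64(0.092), np.int64(31)), (np.float64(0.094), np.int64(58)), (np.float64(0.096), np.int64(455)), (np.float64(0.098), np.int64(380)), (np.float64(0.1), np.int64(0)), (np.float64(0.102), np.int64(10)), (np.float64(0.104), np.int64(13)), (np.float64(0.106), np.int64(16)), (np.float64(0.108), np.int64(216)), (np.float64(0.11), np.int64(109)), (np.float64(0.112), np.i
[... 1241 characters left out ...]
.1), np.int64(2)), (np.float64(0.102), np.int64(7)), (np.float64(0.104), np.int64(16)), (np.float64(0.106), np.int64(16)), (np.float64(0.108), np.int64(213)), (np.float64(0.11), np.int64(113)), (np.float64(0.112), np.int64(0)), (np.float64(0.114), np.int64(0)), (np.float64(0.116), np.int64(0))]
top z 0.10977560981467682 n 393 mid [ 0.50798941 -0.23367332  0.23087832] ext [0.08552438 0.05372909 0.25169141]
collar ext [ 0.52146181 -0.22880201  0.08089258] [ 0.56203334 -0.20184014  0.10496885]
corners [[0.6165, -0.2974], [0.461, -0.289], [0.4688, -0.0156], [0.6252, 0.0141]]
(array([ 0.54152695, -0.21467964,  0.10901452]), [np.float64(0.00016855967837353555), np.float64(0.00016855967837354298)])
```

Call:
step_arm:
  motion:
    - [0.006, 0.05, 0.1, 0, 0.01, 0, 0]
    - [0.01, 0.1, 0.195, 0, 0.01, 0, 0]
    - [0.01, 0.2, 0.195, 0, 0.01, 0, 0]
    - [0.01, 0.3, 0.195, 0, 0.01, 0, 0]
    - [0.01, 0.35, 0.195, 0, 0.01, 0, 0]
    - [0.01, 0.35, 0.195, 0, 0.01, 0, 0]
    - [0.01, 0.35, 0.195, 0, 0.01, 0, 0]

```text
time_s: 3.8
tool_pos: [0.5416, -0.2115, 0.1263]
ee_rot: [[1.0, 0.001, 0.028], [-0.028, -0.004, 1.0], [0.001, -1.0, -0.004]]
force: [0.1, 0.0, 1.1]
opening: 0.0001
```

Call:
step_arm:
  motion:
    - [0, 0.0, -0.014, 0, 0, 0, 0]
    - [0, 0.03, -0.014, 0, 0, 0, 0]
    - [0, 0.052, -0.014, 0, 0, 0, 0]
    - [0, 0.052, -0.014, 0, 0, 0, 0]
    - [0, 0.052, -0.014, 0, 0, 0, 0]

```text
time_s: 4.3
tool_pos: [0.5413, -0.215, 0.113]
ee_rot: [[1.0, 0.001, 0.028], [-0.028, -0.004, 1.0], [0.001, -1.0, -0.004]]
force: [0.1, 0.3, -0.3]
opening: 0.0001
```

```bash
python3 -c "
from h import *
s=state();print(s['tool_pos'],s['force'],s['ee_rot'][:,1]);p,d,c=shot('w3')
cv2.imwrite('pics/w3c.png',cv2.resize(p[100:300,120:520],(800,400))[:,:,::-1])"
```

```text
[ 0.54126911 -0.2150284   0.11304106] [ 0.12723723  0.3459934  -0.27243898] [ 6.98491019e-04 -3.95235631e-03 -9.99991945e-01]
```

View pics/w3c.png

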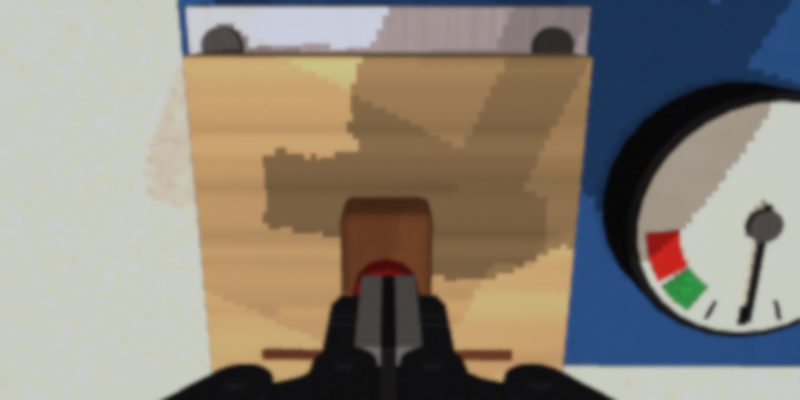

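The closed tips are centred over the cap at about crop (388,280), just above it, and the needle is at zero. Now pressing in small steps.

Call:
step_arm:
  motion:
    - [0, 0.008, 0, 0, 0, 0, 0]
    - [0, 0.014, 0, 0, 0, 0, 0]
    - [0, 0.018, 0, 0, 0, 0, 0]
    - [0, 0.018, 0, 0, 0, 0, 0]

```text
time_s: 4.75
tool_pos: [0.5415, -0.2151, 0.1088]
ee_rot: [[1.0, 0.001, 0.028], [-0.028, -0.004, 1.0], [0.001, -1.0, -0.004]]
force: [0.5, 0.1, 2.0]
opening: -0.0003
```

Call:
step_arm:
  motion:
    - [0, 0.002, 0, 0, 0, 0, 0]
    - [0, 0.004, 0, 0, 0, 0, 0]
    - [0, 0.004, 0, 0, 0, 0, 0]

```text
time_s: 5.05
tool_pos: [0.5415, -0.2151, 0.1083]
ee_rot: [[1.0, 0.001, 0.028], [-0.028, -0.004, 1.0], [0.001, -1.0, -0.004]]
force: [-1.1, 0.4, 6.1]
opening: -0.0004
```

Call:
step_arm:
  motion:
    - [0, 0.004, 0, 0, 0, 0, 0]
    - [0, 0.006, 0, 0, 0, 0, 0]
    - [0, 0.008, 0, 0, 0, 0, 0]
    - [0, 0.01, 0, 0, 0, 0, 0]
    - [0, 0.01, 0, 0, 0, 0, 0]

```text
time_s: 5.55
tool_pos: [0.5416, -0.2152, 0.1074]
ee_rot: [[1.0, 0.002, 0.028], [-0.028, -0.005, 1.0], [0.002, -1.0, -0.005]]
force: [-3.9, 1.1, 14.6]
opening: 0.0002
```

Call:
step_arm:
  motion:
    - [0, 0.004, 0, 0, 0, 0, 0]
    - [0, 0.006, 0, 0, 0, 0, 0]
    - [0, 0.008, 0, 0, 0, 0, 0]
    - [0, 0.01, 0, 0, 0, 0, 0]
    - [0, 0.01, 0, 0, 0, 0, 0]

```text
time_s: 6.05
tool_pos: [0.5416, -0.2152, 0.1064]
ee_rot: [[1.0, 0.002, 0.028], [-0.028, -0.005, 1.0], [0.002, -1.0, -0.005]]
force: [-4.6, 1.9, 14.9]
opening: 0.0002
```

Call:
step_arm:
  motion:
    - [0, 0.006, 0, 0, 0, 0, 0]
    - [0, 0.008, 0, 0, 0, 0, 0]
    - [0, 0.01, 0, 0, 0, 0, 0]
    - [0, 0.012, 0, 0, 0, 0, 0]
    - [0, 0.014, 0, 0, 0, 0, 0]
    - [0, 0.016, 0, 0, 0, 0, 0]
    - [0, 0.016, 0, 0, 0, 0, 0]

```text
time_s: 6.75
tool_pos: [0.5416, -0.2152, 0.1039]
ee_rot: [[1.0, 0.003, 0.027], [-0.027, -0.005, 1.0], [0.003, -1.0, -0.005]]
force: [-4.4, 1.3, 14.8]
opening: 0.0
```

Call:
step_arm:
  motion:
    - [0, 0.006, 0, 0, 0, 0, 0]
    - [0, 0.008, 0, 0, 0, 0, 0]
    - [0, 0.01, 0, 0, 0, 0, 0]
    - [0, 0.012, 0, 0, 0, 0, 0]
    - [0, 0.014, 0, 0, 0, 0, 0]
    - [0, 0.014, 0, 0, 0, 0, 0]

```text
time_s: 7.35
tool_pos: [0.5416, -0.2152, 0.102]
ee_rot: [[1.0, 0.003, 0.027], [-0.027, -0.006, 1.0], [0.003, -1.0, -0.006]]
force: [-3.5, 2.7, 15.1]
opening: 0.0
```

Call:
step_arm:
  motion:
    - [0, 0.006, 0, 0, 0, 0, 0]
    - [0, 0.008, 0, 0, 0, 0, 0]
    - [0, 0.01, 0, 0, 0, 0, 0]
    - [0, 0.01, 0, 0, 0, 0, 0]

```text
time_s: 7.75
tool_pos: [0.5416, -0.2152, 0.101]
ee_rot: [[1.0, 0.004, 0.027], [-0.027, -0.006, 1.0], [0.004, -1.0, -0.006]]
force: [-4.2, 2.1, 15.3]
opening: -0.0001
```

Force is flat at about 15 N, so the pin is sliding. I'll continue until the force rises.

Call:
step_arm:
  motion:
    - [0, 0.006, 0, 0, 0, 0, 0]
    - [0, 0.008, 0, 0, 0, 0, 0]
    - [0, 0.01, 0, 0, 0, 0, 0]
    - [0, 0.01, 0, 0, 0, 0, 0]

```text
time_s: 8.15
tool_pos: [0.5416, -0.2152, 0.1002]
ee_rot: [[1.0, 0.004, 0.027], [-0.027, -0.007, 1.0], [0.004, -1.0, -0.006]]
force: [-4.1, 1.9, 16.6]
opening: -0.0004
```

Call:
step_arm:
  motion:
    - [0, 0.006, 0, 0, 0, 0, 0]
    - [0, 0.008, 0, 0, 0, 0, 0]
    - [0, 0.009, 0, 0, 0, 0, 0]
    - [0, 0.009, 0, 0, 0, 0, 0]

```text
time_s: 8.55
tool_pos: [0.5416, -0.2152, 0.1]
ee_rot: [[1.0, 0.005, 0.027], [-0.027, -0.007, 1.0], [0.005, -1.0, -0.007]]
force: [-5.6, 2.4, 20.2]
opening: -0.0
```

Call:
step_arm:
  motion:
    - [0, 0.008, 0, 0, 0, 0, 0]
    - [0, 0.0095, 0, 0, 0, 0, 0]
    - [0, 0.0095, 0, 0, 0, 0, 0]
    - [0, 0.0095, 0, 0, 0, 0, 0]

```text
time_s: 8.95
tool_pos: [0.5417, -0.2152, 0.0999]
ee_rot: [[1.0, 0.005, 0.027], [-0.027, -0.007, 1.0], [0.006, -1.0, -0.007]]
force: [-5.2, 3.5, 21.3]
opening: 0.0005
```

```bash
python3 -c "
from h import *
s=state();print(s['tool_pos'],s['force']);p,d,c=shot('w4')
cv2.imwrite('pics/w4c.png',cv2.resize(p[100:300,320:600],(700,500))[:,:,::-1])"
```

```text
[ 0.54165693 -0.21519249  0.09987302] [-5.20885936  3.54263137 21.27660742]
```

View pics/w4c.png

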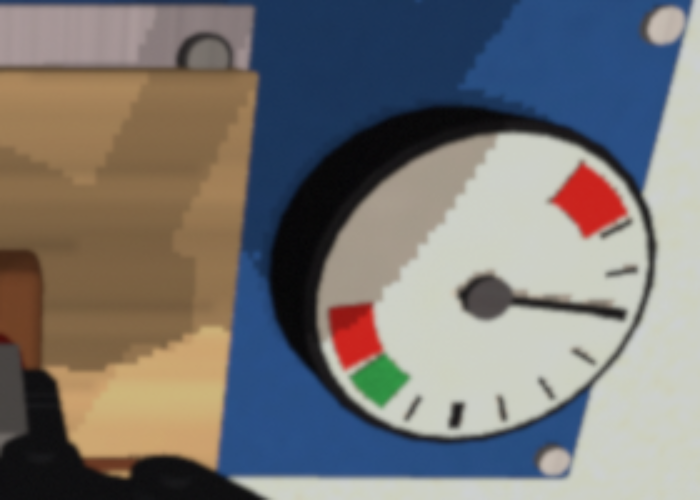

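The needle tip is at crop (625,315) and the hub at (487,297), so push is around 18–20 N and well short of red. I'll write a dial reader.

```bash
cat >> h.py <<'E'
DC=None
def dial(p,c,C0=(.5453,-.080,.0475),yaw=-.028):
    """needle angle (clockwise from stand +x): darkest ray from hub, centre refined on the dark hub"""
    g=cv2.GaussianBlur(cv2.cvtColor(p,cv2.COLOR_RGB2GRAY),(3,3),0).astype(np.float32)
    best=None
    for ox in np.arange(-.004,.0041,.001):
        for oy in np.arange(-.004,.0041,.001):
            o=np.array(C0)+[ox,oy,0]
            A=np.arange(-2.5,1.3,.01);r=np.arange(.010,.036,.002)
            X=o+np.stack([np.cos(yaw-A)[:,None]*r,np.sin(yaw-A)[:,None]*r,0*A[:,None]*r],-1)
            q=X@c["R"].T+c["t"];u=(c["fx"]*q[...,0]/q[...,2]+c["cx"]).astype(np.float32);v=(c["fy"]*q[...,1]/q[...,2]+c["cy"]).astype(np.float32)
            m=cv2.remap(g,u,v,cv2.INTER_LINEAR)
            m=m.mean(1)-np.median(m);i=m.argmin()
            if best is None or m[i]<best[0]: best=(m[i],A[i],ox,oy)
    return best
E
python3 - <<'E'
from h import *
for n in("w1","w2","w3","w4"):
    p,d,c=load(n);a=dial(p,c);print(n,a,a[1]/.07,"N")
p,d,c=load("w2");print(back(c,492,183,d[183,492]),d[183,492])
E
```

```text
w1 (np.float32(-89.58947), np.float64(0.019999999999946283), np.float64(0.004), np.float64(0.001)) 0.2857142857135183 N
w2 (np.float32(-96.56723), np.float64(0.049999999999945643), np.float64(0.004), np.float64(0.003)) 0.7142857142849377 N
w3 (np.float32(-160.79214), np.float64(0.02999999999994607), np.float64(0.004), np.float64(0.002)) 0.4285714285706581 N
w4 (np.float32(-157.2225), np.float64(-1.4300000000000228), np.float64(0.001), np.float64(0.004)) -20.428571428571754 N
[ 0.54462456 -0.08054514  0.05173649] 0.31310788
```

Call:
step_arm:
  motion:
    - [0, -0.01, 0, 0, 0, 0, 0]
    - [0, -0.06, 0, 0.0045, 0, 0.003, 0]
    - [0, -0.16, 0, 0.0045, 0, 0.003, 0.5]
    - [0, -0.24, 0, 0.0045, 0, 0.003, 1]
    - [0, -0.24, 0, 0.0045, 0, 0.003, 1]
    - [0, -0.24, 0, 0.0045, 0, 0.003, 1]
    - [0, -0.24, 0, 0.0045, 0, 0.003, 1]
    - [0, -0.24, 0, 0.0045, 0, 0.003, 1]

```text
time_s: 9.8
tool_pos: [0.5405, -0.2143, 0.1586]
ee_rot: [[1.0, -0.001, 0.027], [-0.027, 0.001, 1.0], [-0.001, -1.0, 0.001]]
force: [-0.5, 0.3, 0.3]
opening: 0.0845
```

Run:
```python
from h import *
p,d,c=shot('w5');s=state();print(s['tool_pos'],s['force'],s['ee_rot'].round(4).tolist(),s['opening']);print(dial(p,c))
vv,uu=np.mgrid[0:400,0:640];vv=vv.ravel();uu=uu.ravel();D=d.ravel()
K=np.stack([(uu-c["cx"])/c["fx"]*D,(vv-c["cy"])/c["fy"]*D,D],1);X=(K-c["t"])@c["R"]
near=(np.linalg.norm(X[:,:2]-[.5415,-.215],axis=1)<.03)&(D>0)&(X[:,2]<.112)
z=X[near,2];h=np.histogram(z,bins=np.arange(.056,.112,.002));print([(round(b,3),int(n)) for b,n in zip(h[1],h[0]) if n])
for lo,hi in((.099,.106),(.086,.094)):
    q=X[near&(X[:,2]>lo)&(X[:,2]<hi)]
    if len(q):print(lo,np.median(q,0),q.min(0),q.max(0))
```

```text
[ 0.54064889 -0.21441302  0.15872495] [ 0.31572361 -0.18001654  1.02942161] [[0.9996, -0.0009, 0.0268], [-0.0268, 0.0007, 0.9996], [-0.0009, -1.0, 0.0007]] 0.08563253295336848
(np.float32(-124.57399), np.float64(0.049999999999945643), np.float64(0.004), np.float64(0.002))
[(np.float64(0.06), 228), (np.float64(0.062), 1888), (np.float64(0.064), 75), (np.float64(0.072), 1), (np.float64(0.074), 16), (np.float64(0.076), 17), (np.float64(0.078), 26), (np.float64(0.08), 20), (np.float64(0.082), 20), (np.float64(0.084), 24), (np.float64(0.086), 33), (np.float64(0.088), 205), (np.float64(0.09), 941), (np.float64(0.092), 76), (np.float64(0.094), 4), (np.float64(0.096), 18), (np.float64(0.098), 19), (np.float64(0.1), 80), (np.float64(0.102), 399), (np.float64(0.104), 10)]
0.099 [ 0.54118453 -0.2151764   0.10263013] [ 0.53295984 -0.22407302  0.09912308] [ 0.55017601 -0.20651918  0.10502612]
0.086 [ 0.5340293  -0.21470683  0.09080982] [ 0.52137341 -0.2282816   0.08607828] [ 0.56144306 -0.20219528  0.09291969]
```

Call:
step_arm:
  motion:
    - [0.004, 0.1, -0.003, 0, 0, 0, 1]
    - [0.004, 0.2, -0.003, 0, 0, 0, 1]
    - [0.004, 0.28, -0.003, 0, 0, 0, 1]
    - [0.004, 0.34, -0.003, 0, 0, 0, 1]
    - [0.004, 0.376, -0.003, 0, 0, 0, 1]
    - [0.004, 0.376, -0.003, 0, 0, 0, 1]
    - [0.004, 0.376, -0.003, 0, 0, 0, 1]

```text
time_s: 10.55
tool_pos: [0.5417, -0.2152, 0.0649]
ee_rot: [[1.0, -0.001, 0.027], [-0.027, 0.001, 1.0], [-0.001, -1.0, 0.001]]
force: [0.6, 0.4, 0.5]
opening: 0.0857
```

Call:
step_arm:
  motion:
    - [0, 0, 0, 0, 0, 0, 0.6]
    - [0, 0, 0, 0, 0, 0, 0.45]
    - [0, 0, 0, 0, 0, 0, 0.38]
    - [0, 0, 0, 0, 0, 0, 0.34]
    - [0, 0, 0, 0, 0, 0, 0.31]
    - [0, 0, 0, 0, 0, 0, 0.28]
    - [0, 0, 0, 0, 0, 0, 0.2]
    - [0, 0, 0, 0, 0, 0, 0]
    - [0, 0, 0, 0, 0, 0, 0]

```text
time_s: 11.45
tool_pos: [0.5419, -0.2156, 0.065]
ee_rot: [[1.0, -0.0, 0.027], [-0.027, 0.0, 1.0], [-0.0, -1.0, 0.0]]
force: [-1.4, -2.7, 0.8]
opening: 0.0246
```

Run:
```python
from h import *
p,d,c=shot('w6');s=state();print(s['tool_pos'],s['force'],s['wrist_torque'],s['opening']);print(dial(p,c))
cv2.imwrite('pics/w6c.png',cv2.resize(p[100:300,200:600],(800,400))[:,:,::-1])
```

```text
[ 0.54190752 -0.21560252  0.06498276] [-0.69006198 -2.87839349  1.73618482] [-0.47728624  0.12542466 -0.02813915] 0.025098661135346773
(np.float32(-191.71808), np.float64(-0.09000000000005137), np.float64(0.003), np.float64(0.002))
```

View pics/w6c.png

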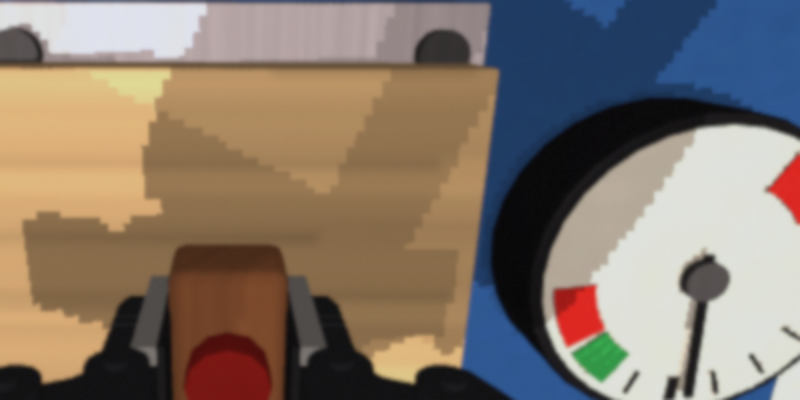

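Collar is gripped (25 mm opening); the needle is about -1.7 N from collar drag. Now raise slowly.

Call:
step_arm:
  motion:
    - [0, -0.002, 0, 0, 0, 0, 0]
    - [0, -0.004, 0, 0, 0, 0, 0]
    - [0, -0.006, 0, 0, 0, 0, 0]
    - [0, -0.008, 0, 0, 0, 0, 0]
    - [0, -0.008, 0, 0, 0, 0, 0]

```text
time_s: 12.0
tool_pos: [0.5419, -0.2156, 0.0669]
ee_rot: [[1.0, -0.001, 0.027], [-0.027, 0.0, 1.0], [-0.001, -1.0, 0.0]]
force: [0.4, -3.1, -1.3]
opening: 0.0248
```

Call:
step_arm:
  motion:
    - [0, -0.002, 0, 0, 0, 0, 0]
    - [0, -0.003, 0, 0, 0, 0, 0]
    - [0, -0.004, 0, 0, 0, 0, 0]
    - [0, -0.004, 0, 0, 0, 0, 0]

```text
time_s: 12.4
tool_pos: [0.5419, -0.2156, 0.068]
ee_rot: [[1.0, -0.001, 0.027], [-0.027, 0.0, 1.0], [-0.001, -1.0, 0.0]]
force: [-0.1, -2.0, -1.6]
opening: 0.0251
```

Call:
step_arm:
  motion:
    - [0, -0.001, 0, 0, 0, 0, 0]
    - [0, -0.002, 0, 0, 0, 0, 0]
    - [0, -0.002, 0, 0, 0, 0, 0]

```text
time_s: 12.7
tool_pos: [0.5419, -0.2156, 0.0685]
ee_rot: [[1.0, -0.001, 0.027], [-0.027, 0.0, 1.0], [-0.001, -1.0, 0.0]]
force: [1.4, -2.6, -2.0]
opening: 0.0248
```

Call:
step_arm:
  motion:
    - [0, -0.001, 0, 0, 0, 0, 0]
    - [0, -0.002, 0, 0, 0, 0, 0]
    - [0, -0.002, 0, 0, 0, 0, 0]

```text
time_s: 13.0
tool_pos: [0.5419, -0.2156, 0.069]
ee_rot: [[1.0, -0.001, 0.027], [-0.027, 0.0, 1.0], [-0.001, -1.0, 0.0]]
force: [0.4, -2.7, -1.7]
opening: 0.0249
```

Call:
step_arm:
  motion:
    - [0, -0.001, 0, 0, 0, 0, 0]
    - [0, -0.002, 0, 0, 0, 0, 0]
    - [0, -0.002, 0, 0, 0, 0, 0]

```text
time_s: 13.3
tool_pos: [0.5419, -0.2156, 0.0694]
ee_rot: [[1.0, -0.001, 0.027], [-0.027, 0.0, 1.0], [-0.001, -1.0, 0.0]]
force: [0.4, -3.3, -3.5]
opening: 0.0247
```

Call:
step_arm:
  motion:
    - [0, -0.001, 0, 0, 0, 0, 0]
    - [0, -0.002, 0, 0, 0, 0, 0]
    - [0, -0.002, 0, 0, 0, 0, 0]

```text
time_s: 13.6
tool_pos: [0.5419, -0.2156, 0.0697]
ee_rot: [[1.0, -0.001, 0.027], [-0.027, 0.0, 1.0], [-0.001, -1.0, 0.0]]
force: [1.4, -3.9, -7.2]
opening: 0.0252
```

```bash
cat >> h.py <<'E'
def look(n):
    p,d,c=shot(n);s=state();a=dial(p,c);print(s['tool_pos'][2],s['force'].round(1),"angle",round(a[1]-.04,3),"N",round((a[1]-.04)/.07,1),"raw",a)
E
python3 -c "
from h import *
look('w7')"
```

```text
0.06973351063353903 [ 1.4 -4.2 -5.8] angle 0.38 N 5.4 raw (np.float32(-185.61478), np.float64(0.41999999999993776), np.float64(0.001), np.float64(0.002))
```

Call:
step_arm:
  motion:
    - [0, -0.0015, 0, 0, 0, 0, 0]
    - [0, -0.0025, 0, 0, 0, 0, 0]
    - [0, -0.0025, 0, 0, 0, 0, 0]

```text
time_s: 13.95
tool_pos: [0.5419, -0.2156, 0.0701]
ee_rot: [[1.0, -0.001, 0.027], [-0.027, 0.0, 1.0], [-0.001, -1.0, 0.0]]
force: [2.4, -2.8, -10.2]
opening: 0.0249
```

```bash
python3 -c "
from h import *
look('w8')"
```

```text
0.07013174057848745 [ 3.2 -4.1 -8.5] angle 0.63 N 9.0 raw (np.float32(-186.24377), np.float64(0.6699999999999324), np.float64(0.004), np.float64(0.0))
```

Call:
step_arm:
  motion:
    - [0, -0.001, 0, 0, 0, 0, 0]
    - [0, -0.0015, 0, 0, 0, 0, 0]
    - [0, -0.0015, 0, 0, 0, 0, 0]
    - [0, -0.0015, 0, 0, 0, 0, 0]
    - [0, -0.0015, 0, 0, 0, 0, 0]

```text
time_s: 14.5
tool_pos: [0.5418, -0.2155, 0.0704]
ee_rot: [[1.0, -0.001, 0.027], [-0.027, 0.0, 1.0], [-0.001, -1.0, 0.0]]
force: [3.1, -3.6, -13.0]
opening: 0.0249
```

```bash
python3 -c "
from h import *
look('w9');look('w10')
p=cv2.imread('pics/w10.png');cv2.imwrite('pics/w10c.png',cv2.resize(p[100:300,320:600],(700,500)))"
```

```text
0.07036599115721709 [  2.6  -3.2 -12.3] angle 0.79 N 11.3 raw (np.float32(-186.20523), np.float64(0.829999999999929), np.float64(0.003), np.float64(0.0))
0.07039586539915627 [  2.9  -3.7 -10.6] angle 0.79 N 11.3 raw (np.float32(-185.76984), np.float64(0.829999999999929), np.float64(0.003), np.float64(0.0))
```

View pics/w10c.png

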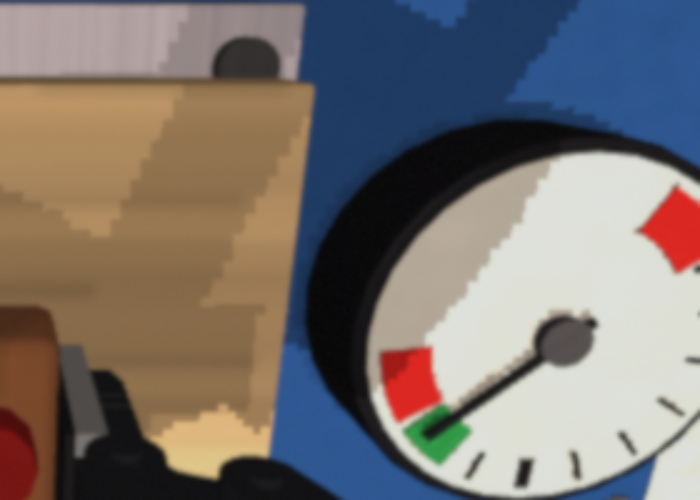

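The needle lies in the middle of green, tip at crop (430,432). I'll hold about there a little longer.

Call:
step_arm:
  motion:
    - [0, -0.001, 0, 0, 0, 0, 0]
    - [0, -0.001, 0, 0, 0, 0, 0]
    - [0, -0.001, 0, 0, 0, 0, 0]
    - [0, -0.001, 0, 0, 0, 0, 0]
    - [0, -0.001, 0, 0, 0, 0, 0]

```text
time_s: 15.1
tool_pos: [0.5418, -0.2156, 0.0705]
ee_rot: [[1.0, -0.001, 0.027], [-0.027, 0.0, 1.0], [-0.001, -1.0, 0.0]]
force: [3.6, -3.0, -12.9]
opening: 0.0251
```

```bash
python3 -c "
from h import *
look('w11')"
```

```text
0.07050203268388235 [  3.   -4.3 -13.1] angle 0.87 N 12.4 raw (np.float32(-184.26056), np.float64(0.9099999999999273), np.float64(0.003), np.float64(0.0))
```

It has stayed between 9.0 and 12.4 N for over a second. Easing off, then letting go.

Call:
step_arm:
  motion:
    - [0, 0.001, 0, 0, 0, 0, 0]
    - [0, 0.002, 0, 0, 0, 0, 0]
    - [0, 0.003, 0, 0, 0, 0, 0]
    - [0, 0.004, 0, 0, 0, 0, 0]
    - [0, 0.005, 0, 0, 0, 0, 0]
    - [0, 0.006, 0, 0, 0, 0, 0]
    - [0, 0.007, 0, 0, 0, 0, 0]
    - [0, 0.007, 0, 0, 0, 0, 0]

```text
time_s: 15.95
tool_pos: [0.5419, -0.2156, 0.0692]
ee_rot: [[1.0, -0.001, 0.027], [-0.027, 0.0, 1.0], [-0.001, -1.0, 0.0]]
force: [-0.1, -3.0, -0.2]
opening: 0.0249
```

```bash
python3 -c "
from h import *
look('w12')"
```

```text
0.06912951234036589 [ 0.1 -1.7 -0.3] angle 0.02 N 0.3 raw (np.float32(-189.27884), np.float64(0.05999999999994543), np.float64(0.003), np.float64(0.002))
```

Call:
step_arm:
  motion:
    - [0, 0, 0, 0, 0, 0, 0.4]
    - [0, 0, 0, 0, 0, 0, 0.7]
    - [0, 0, 0, 0, 0, 0, 1]
    - [0, 0, 0, 0, 0, 0, 1]
    - [0, 0, 0, 0, 0, 0, 1]
    - [0, 0, 0, 0, 0, 0, 1]
    - [0, 0, 0, 0, 0, 0, 1]

```text
time_s: 16.7
tool_pos: [0.5419, -0.2156, 0.0691]
ee_rot: [[1.0, -0.001, 0.027], [-0.027, 0.0, 1.0], [-0.001, -1.0, 0.0]]
force: [-0.3, 0.8, -0.5]
opening: 0.0852
```

Call:
step_arm:
  motion:
    - [0, -0.08, 0, 0, 0, 0, 1]
    - [0, -0.2, 0, 0, 0, 0, 1]
    - [0, -0.36, 0, 0, 0, 0, 1]
    - [0, -0.42, 0, 0, 0, 0, 1]
    - [0, -0.42, 0, 0, 0, 0, 1]
    - [0, -0.42, 0, 0, 0, 0, 1]

```text
time_s: 17.3
tool_pos: [0.5417, -0.2154, 0.1737]
ee_rot: [[1.0, -0.001, 0.027], [-0.027, 0.0, 1.0], [-0.001, -1.0, 0.0]]
force: [-0.2, 0.8, 0.3]
opening: 0.0853
```

Run:
```python
from h import *
look('w13');p,d,c=load('w13')
vv,uu=np.mgrid[0:400,0:640];D=d.ravel()
K=np.stack([(uu.ravel()-c["cx"])/c["fx"]*D,(vv.ravel()-c["cy"])/c["fy"]*D,D],1);X=(K-c["t"])@c["R"]
r=np.linalg.norm(X[:,:2]-[.5415,-.2152],axis=1)
for R,lo,hi in((.008,.099,.11),(.05,.055,.068)):
    q=X[(r<R)&(X[:,2]>lo)&(X[:,2]<hi)];print(len(q),np.median(q[:,2]))
```

```text
0.17290031980422707 [ 0.3 -0.2 -0.3] angle -0.03 N -0.4 raw (np.float32(-116.64979), np.float64(0.009999999999946496), np.float64(0.004), np.float64(0.001))
344 0.10281432144062495
8315 0.06280058926204
```

View pics/w13.png

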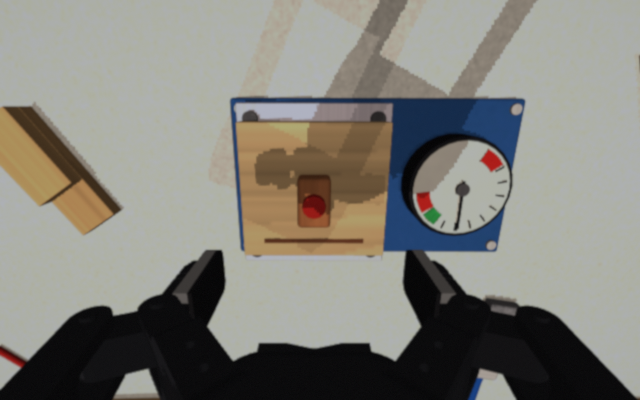

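The cap at (314,207) stands exactly 40.0 mm above the board, so the pin is home. The needle at (459,215) is at zero, the gripper is open and clear, and the rail and brush are in place.

```bash
python3 -c "
from workcell import *
print(hand_in())"
```

```text
the job is handed in; nothing more can be done
None
```

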